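# Lay the slide box down against the stop

## Task

The blue microscope-slide box stands on edge on the rubber viewing tray: push it over, away from the robot, so that it falls flat with its white index card facing up, then push it along the tray until its far edge rests squarely against the aluminium stop bar. Only push, do not grip, lift or carry anything, and leave the yellow box, the bottle, the pen cup and the culture dish standing where they are.

Things in the scene. Friction and masses are not known exactly. Their poses are not given: they have to be found in the camera images.
- tray: Fixed black rubber tray on the bench, 4 mm thick (upper face 4 mm above the bench). Origin at bench level; in its frame the rubber reaches from x = -150 to +120 mm and y = -230 to +230 mm. Its x axis is level and points away from the robot, square to the stop bar; z is up. Its position and yaw vary.
- stop (a point): Middle of the near face of the aluminium stop bar fixed along the tray's far side, 100 mm from the tray's origin along its x; axes as the tray's. The bar runs 460 mm along the tray's y, is 16 mm thick, its top 24 mm above the bench (20 mm above the rubber). This point is 14 mm above the bench.
- blue_box: Loose blue slide box, 0.3 to 0.65 kg: 40 mm thick along its x, 110 wide along its y, 120 high along its z. Starts upright on the left or right half of the tray, turned up to 0.3 rad from it. Origin: centre of the underside as it stands. Its x points away from the robot at the start; the white card is on the face x = -20 mm. Tipped over correctly, its x points straight down and its z away from the robot.
- blue_box_middle (a point): Centre of the blue box: 64 mm above the bench as it stands, 24 mm when it lies flat on the tray. The box is past balance when leaned about 0.32 rad (pushed near its top by some 40 mm) and then falls by itself; tipped where it stood, it lies about 20 to 75 mm short of the stop bar. Sliding it takes some 3 to 9 N.
- blue_box_top (a point): Centre of the blue box's upper 40 by 110 mm face as it stands (120 mm above its origin); when the box lies tipped over, this is the face that goes against the stop bar.
- yellow_box: Loose yellow slide box, same size and shape as the blue one, standing on the other half of the tray, about 250 mm from it centre to centre. Origin: centre of its underside. To be left standing.
- bottle: Loose clear glass reagent bottle with a blue cap, 66 mm diameter, 140 mm high, on the bench beyond the tray's left (+y) end. Origin: centre of its underside. Bystander.
- pen_cup: Loose clear cup of coloured felt pens, 76 mm diameter, about 145 mm high with the pens, on the bench beyond the tray's right (-y) end. Origin: centre of its underside. Bystander.
- dish: Loose closed culture dish, 90 mm diameter, 15 mm high, on the bench behind the stop bar. Origin: centre of its underside. Bystander.
There are look-alikes about, which are no part of the job. Of the things that look like the blue_box, the middle-sized one is meant.

How it is judged (in metres and radians):
On the way, in this order (a step that is already met when the one before it is completed fails the run):
1. the blue box lies flat on the tray, index card up, still short of the stop bar (angle between blue_box's own x axis and vertical above 3.05 rad and height (world z) of blue_box_middle below 0.03 m and linear speed of blue_box below 0.05 m/s), for 0.2 s.
2. the blue box has been pushed up against the stop bar (angle between blue_box's own x axis and vertical above 3.05 rad and height (world z) of blue_box_middle below 0.03 m and x of blue_box_top in the frame of stop above -0.006 m and angle between the z axis of blue_box and the x axis of tray, either way round below 0.07 rad and y of blue_box_middle in the frame of tray between -0.21 and 0.21 m), for 0.2 s.
At the end, for the whole second after the job is handed in: The blue box lies at rest flat on the tray (within 5 degrees) with its index card up, its far face within 6 mm of the stop bar and square to it within 4 degrees, its middle within 210 mm of the tray's centre line; the yellow box, bottle, pen cup and dish still stand (all of step 2 and linear speed of blue_box below 0.01 m/s and angular speed of blue_box below 0.05 rad/s and angle between each of yellow_box, bottle, pen_cup, dish's own z axis and vertical below 0.1 rad); the robot touches nothing.
It fails at once if the blue box is lifted or carried (height (world z) of blue_box_middle above 0.085 m or (angle between blue_box's own x axis and vertical above 2.9 rad and height (world z) of blue_box_middle above 0.042 m)).
It fails at once if the yellow box is moved more than 20 mm or tipped (distance of yellow_box from where it was at the start of the episode above 0.02 m or angle between yellow_box's own z axis and vertical above 0.25 rad).
It fails at once if the bottle is moved more than 20 mm or tipped (distance of bottle from where it was at the start of the episode above 0.02 m or angle between bottle's own z axis and vertical above 0.25 rad).
It fails at once if the pen cup is moved more than 20 mm or tipped (distance of pen_cup from where it was at the start of the episode above 0.02 m or angle between pen_cup's own z axis and vertical above 0.25 rad).
It fails at once if the culture dish is moved more than 20 mm or tipped (distance of dish from where it was at the start of the episode above 0.02 m or angle between dish's own z axis and vertical above 0.25 rad).
It also fails if it takes over 40 s, if anything falls off the work surface, if the arm or the gripper's body presses on something with over 40 N, if the wrist force passes 120 N, or if a joint passes its speed limit or range.

## Robot

A 6-joint arm with a two-finger parallel gripper is mounted at the origin on the work surface. World frame = base frame: x ahead of the robot, y to its left, z up, the work surface at z = 0. Lengths are in m, angles in degrees, forces in N, time in s.
With the tool pointing down it reaches from about 0.4 to 0.825 m from the base axis. Payload 7 kg.
Tool frame: the origin (TCP) lies on the centre line of the jaws, within the pads' length; the fingertips stand 17 mm ahead of it and the grasp point (between the pads) lies 2 mm behind it; z points along the fingers, y is the direction in which the jaws open and shut (so a half turn about z gives the same grasp; the last joint's range is limited). The gripper opens to 88 mm and grips with 3 to 60 N. Pads are 19 mm wide; open, the fingers measure 130 mm over their backs; the gripper's body (78 mm by 193 mm) begins 47 mm behind the grasp point.
Start: joints at [-47.091, 20.546, 0.682, 0, -70.136, -16.507], TCP at [0.3, -0.605, 0.244] pointing down, gripper open.
Joint ranges: [-176.03, 176.03], [-82.01, 121.73], [-58.28, 71.71], [-173.87, 95.51], [-174.79, -0.11], [-173.66, 173.66]. Speed limits (degrees/s): [136.94, 136.94, 172.46, 180, 180, 180].

## Interface

Orientations are given as [roll, pitch, yaw] about the fixed x, y, z axes, in that order (R = Rz(yaw) Ry(pitch) Rx(roll)).
In Python, from plant import telemetry, vision, close_job, recognise, silhouettes, place_of gives the robot as it stands.
- The arm moves only by the shell command python3 -m handwheel 'ROWS'. ROWS is JSON, a list that holds one entry, the list of rows, each a list of 5 numbers: the shift along the tool's x, y, z in m, then the turn about the tool's z in rad, then the closure, from 0 (fully open) to 1 (shut). In form: [[[tx, ty, tz, yaw, gripper], ...]]. A call has 1 to 20 rows; each row shifts and turns the commanded pose from where the row before left it, along the tool's axes as they then stand; what a row does not reach is not made up. A row lasts 1/12 s, in which the tool goes at most 41.7 mm and 7.16 degrees, less where a joint would pass 70% of its speed; a pose out of reach is approached as far as the arm can. A call with a gripper value outside its range is refused whole. The fingers move at their own pace and stop on an object; the grip force is fixed at half the most. Time passes only in rows, so rows that do not move let the fingers close. It gives the time, the measured TCP pose, the force and the opening at its end, in the units of the state.
- telemetry.get_obs(): the state, without advancing time (a new reading comes with each control period).
- vision.snapshot(name): name is "side" or "top"; returns a dict with "color" (400x640x3 uint8, red, green, blue), "mtx" (3x3 intrinsics, pixels), "dist" ([k1, k2, p1, p2, k3] as OpenCV has them; the pictures are not rectified), "cam_to_world" (4x4, takes a point from camera to world coordinates). Camera axes: x right, y down, z forward; pixel columns grow to the right and rows downward; lengths in m; the calibration is good to about 2 mm. A picture is of the moment at which its call begins. There is no depth.
- close_job(): hands the job in, once; it reports no verdict.
Trained networks look in a picture, given as the dict that the camera call returned (one of the last four; its "shot" number tells which), for a name from the list of things; names that differ only in an ending like _2 or _b are one class to them, and where a whole thing is asked for, a point or a joint stands for the part that bears it (a point fixed in the world has none). Each returns a list of dicts, best first, with "conf" (0 to 1); they miss things now and then, are a little off and sometimes report something else, mostly with a low value. They report only what shows in the picture. A call takes as long as a camera call. They do not tell look-alikes from the thing itself.
- recognise(name, picture): "xy" ([column, row] in pixels, amid what is visible of it).
- silhouettes(name, picture): "region" (400x640 bool, what is visible of it) and "xy" ([column, row] in pixels, amid what is visible of it).
- place_of(name, picture): "xy" ([column, row] in pixels: a listed point, or the origin of a listed thing).
The state is a dict: "clock": time; "joint_pos": joint angles; "qvel": joint speeds; "tau": joint torques, N m; "tool_pos": TCP position; "orientation": TCP orientation; "force": force on the tool from outside, world axes, zero at the start; "moment": the same for the moment, N m; "opening": finger opening in m.
Only numpy, scipy, OpenCV 4.12 (cv2) and the standard library are available. Lean on these libraries where they do the work, as an engineer would, in place of code of your own. Each camera call takes 0.05 s, during which the arm holds its last target.

## Working session

There is one attempt and no reset: what is moved stays moved. The work goes in short steps, Python scripts to look and compute and a shell command to move; the robot and the scene stay as the last step left them, time stands still between calls to the robot, and variables do not carry over. Pictures are saved under pics/ and viewed, and the job is handed in when it is done.

```bash
mkdir -p pics; ls; cat > h.py <<'E'
import numpy as np, cv2
from plant import telemetry, vision, close_job, recognise, silhouettes, place_of
def ray(p,xy):
    u=cv2.undistortPoints(np.array([[xy]],float),np.array(p["mtx"],float),np.array(p["dist"],float))[0,0]
    T=np.array(p["cam_to_world"]); return T[:3,3],T[:3,:3]@np.array([u[0],u[1],1.])
def at(p,xy,z):
    o,d=ray(p,xy); return o+d*(z-o[2])/d[2]
def proj(p,X):
    T=np.linalg.inv(np.array(p["cam_to_world"])); X=np.atleast_2d(X).astype(float)
    r,_=cv2.Rodrigues(T[:3,:3]); return cv2.projectPoints(X,r,T[:3,3],np.array(p["mtx"],float),np.array(p["dist"],float))[0][:,0]
def save(p,n): cv2.imwrite("pics/"+n+".png",cv2.cvtColor(p["color"],cv2.COLOR_RGB2BGR))
E
python3 - <<'E'
from h import *
np.set_printoptions(precision=4,suppress=True)
for c in("side","top"):
    p=vision.snapshot(c); save(p,c+"0"); print(c,np.array(p["cam_to_world"])[:3,3])
    for n,z in(("tray",0),("stop",.014),("blue_box",.004),("blue_box_middle",.064),("blue_box_top",.124),("yellow_box",.004),("bottle",0),("pen_cup",0),("dish",0)):
        for r in place_of(n,p)[:4]: print(n,round(r["conf"],2),np.array(r["xy"]),at(p,r["xy"],z))
print(telemetry.get_obs())
E
```

```text
pics
side [0.2678 0.7684 0.9202]
tray 0.94 [318.6 201.6] [ 0.5691 -0.0178 -0.    ]
stop 0.89 [276.5 192.5] [0.6762 0.0051 0.014 ]
blue_box 0.98 [347.9 241.3] [0.4563 0.0785 0.004 ]
blue_box 0.93 [344.1 309.3] [0.4035 0.2544 0.004 ]
blue_box 0.85 [412.3 327.2] [0.2566 0.2427 0.004 ]
blue_box_middle 0.82 [345.8 299.5] [0.3989 0.2656 0.064 ]
blue_box_middle 0.81 [417.1 306.6] [0.2598 0.2289 0.064 ]
blue_box_middle 0.64 [351. 227.] [0.451  0.0822 0.064 ]
blue_box_top 0.91 [344.8 286.6] [0.401  0.2747 0.124 ]
blue_box_top 0.9 [352.1 208. ] [0.4534 0.0784 0.124 ]
blue_box_top 0.73 [425.  287.4] [0.2563 0.2199 0.124 ]
bottle 0.68 [270.6 314.6] [0.5444 0.3221 0.    ]
pen_cup 0.74 [322.5 122.4] [ 0.6771 -0.3239  0.    ]
dish 0.75 [225.6 227.3] [0.7486 0.1465 0.    ]
dish 0.28 [270.7 311.6] [ 0.5473  0.3155 -0.    ]
top [0.3265 0.0259 1.3117]
tray 0.79 [342.3 188.6] [ 0.5726 -0.0233  0.    ]
stop 0.86 [334.6 153. ] [0.6777 0.0018 0.014 ]
blue_box 0.91 [244.6 297.2] [0.2475 0.253  0.004 ]
blue_box 0.72 [304.1 227.9] [0.4524 0.0869 0.004 ]
blue_box_middle 0.86 [245.8 244.3] [0.3968 0.2456 0.064 
[... 258 characters left out ...]
 [0.2514 0.2487 0.124 ]
yellow_box 0.78 [388.8 205.6] [ 0.5238 -0.1614  0.004 ]
bottle 0.74 [227.8 195.7] [0.5437 0.3181 0.    ]
pen_cup 0.62 [438.3 156.8] [ 0.6775 -0.3138 -0.    ]
dish 0.78 [286.6 132.3] [0.7437 0.1491 0.    ]
{'clock': 1.0, 'joint_pos': array([-47.091 ,  20.5454,   0.6817,  -0.0005, -70.1363, -16.5063]), 'qvel': array([ 0.0764,  0.044 , -0.1097,  0.0634,  0.0664, -0.0252]), 'tau': array([ -0.0008, -58.2384,  29.3307,   7.0027,   0.0125,  -0.0001]), 'tool_pos': array([ 0.3001, -0.6046,  0.2436]), 'orientation': array([ 179.9998,    0.0004, -153.5975]), 'force': array([ 0.1453, -0.1024,  0.3744]), 'moment': array([-0.0207, -0.016 ,  0.0181]), 'opening': 0.08745511546780975}
```

View pics/side0.png

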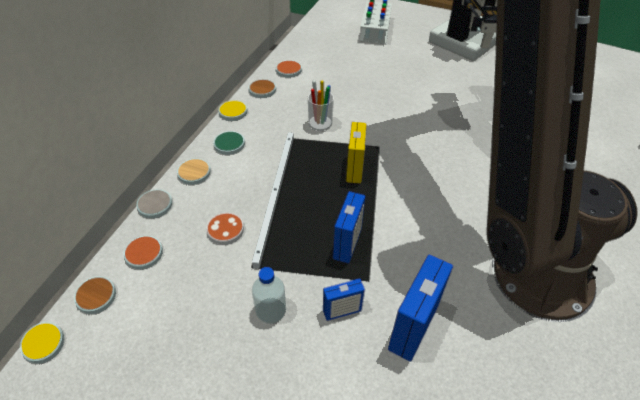

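View pics/top0.png

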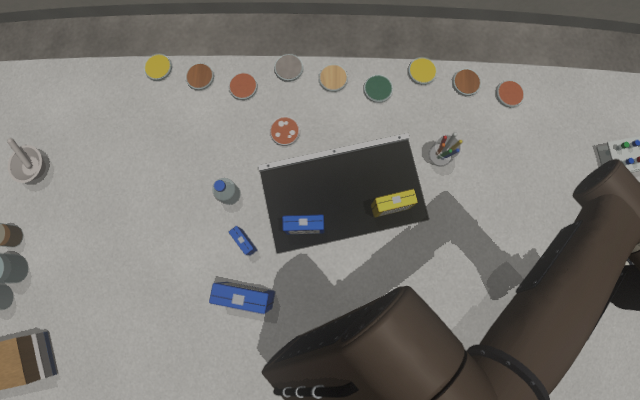

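The pictures show three blue boxes. The middle-sized one is on the tray at top (303,222) and side (349,228). A small one is at top (241,240) and a large one at top (240,297). Yellow is at top (396,200), and the stop bar runs from (263,167) to (408,138). Next I'll measure the yaws.

```bash
cat > m.py <<'E'
from h import *
np.set_printoptions(precision=4,suppress=True)
p=vision.snapshot("top")
def near(name,xy):
    s=[r for r in silhouettes(name,p)]
    s=sorted(s,key=lambda r:np.hypot(*(np.array(r["xy"])-xy))); return s[0]
s=near("blue_box",[303,223]); reg=s["region"]; print("conf",s["conf"],reg.sum())
hsv=cv2.cvtColor(p["color"],cv2.COLOR_RGB2HSV)
ys,xs=np.nonzero(reg); print(xs.min(),xs.max(),ys.min(),ys.max())
im=cv2.resize(p["color"][120:260,230:450],None,fx=3.6,fy=3.6,interpolation=cv2.INTER_CUBIC)
cv2.imwrite("pics/crop1.png",im[:,:,::-1])
s=silhouettes("tray",p)[0]["region"].astype(np.uint8)
c=max(cv2.findContours(s,0,2)[0],key=cv2.contourArea)
b=cv2.boxPoints(cv2.minAreaRect(cv2.convexHull(c)));print(b)
print(np.array([at(p,q,.004) for q in b]))
q=vision.snapshot("side")
im=cv2.resize(q["color"][110:330,240:400],None,fx=2.7,fy=2.7,interpolation=cv2.INTER_CUBIC)
cv2.imwrite("pics/crop2.png",im[:,:,::-1])
E
python3 m.py
```

```text
conf 0.61 444
228 256 226 255
[[256.6354 165.1228]
 [408.9585 132.009 ]
 [428.1913 220.4801]
 [275.8682 253.5939]]
[[ 0.6381  0.2352  0.004 ]
 [ 0.7521 -0.2242  0.004 ]
 [ 0.4819 -0.2784  0.004 ]
 [ 0.3754  0.1669  0.004 ]]
```

View pics/crop1.png

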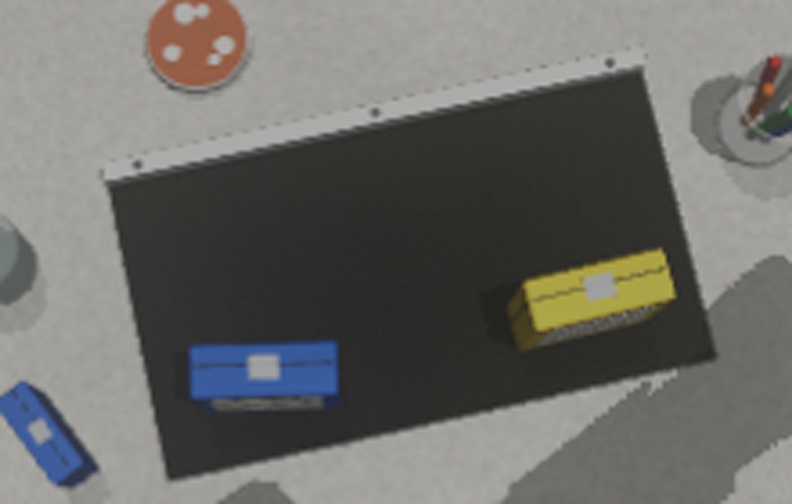

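View pics/crop2.png

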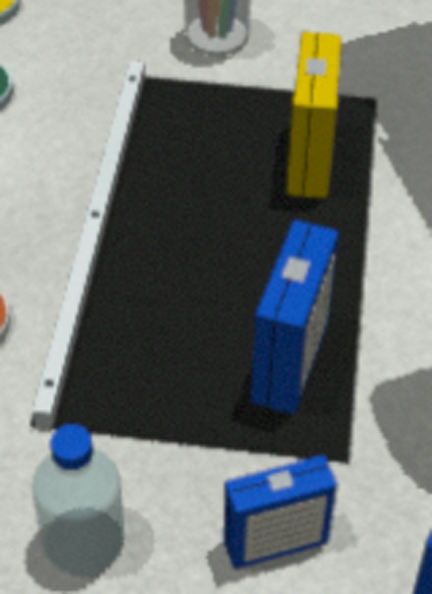

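Crop 1 shows the blue top face with corners near (190,347), (338,342), (338,396) and (190,399). The stop's near edge runs from (108,180) to (645,68), and the near tray corners are (168,480) and (716,356).

```bash
python3 - <<'E'
from h import *
np.set_printoptions(precision=4,suppress=True)
p=vision.snapshot("top")
f=lambda c,z: at(p,[c[0]/3.6-.36+230,c[1]/3.6-.36+120],z)
T=[f(c,.124) for c in((190,347),(338,342),(338,396),(190,399))]
print("top",np.array(T),"c",np.mean(T,0))
d=(T[0]+T[3]-T[1]-T[2])/2; print("w",np.linalg.norm(d),"box yaw",np.degrees(np.arctan2(-d[0],d[1])), "thick",np.linalg.norm((T[0]+T[1]-T[2]-T[3])/2))
for a,b,z in(((108,182),(644,70),.024),((168,480),(716,356),.004)):
    A,B=f(a,z),f(b,z); d=A-B; print(A,B,np.linalg.norm(d),"yaw",np.degrees(np.arctan2(-d[0],d[1])),(A+B)/2)
Y=[f(c,.124) for c in((524,282),(662,249),(675,296),(535,331))]; print("yel",np.array(Y),np.mean(Y,0))
E
```

```text
top [[0.4713 0.1402 0.124 ]
 [0.4775 0.0304 0.124 ]
 [0.4373 0.0295 0.124 ]
 [0.4326 0.1388 0.124 ]] c [0.4547 0.0847 0.124 ]
w 0.10965452753081287 box yaw 2.8615464230281673 thick 0.039438540333459386
[0.6181 0.2223 0.024 ] [ 0.7234 -0.2187  0.024 ] 0.4534301506139951 yaw 13.431911651148798 [0.6707 0.0018 0.024 ]
[0.3772 0.1657 0.004 ] [ 0.4877 -0.2795  0.004 ] 0.4587160449104872 yaw 13.932397597623446 [ 0.4325 -0.0569  0.004 ]
yel [[ 0.5256 -0.1075  0.124 ]
 [ 0.5531 -0.2116  0.124 ]
 [ 0.5175 -0.2211  0.124 ]
 [ 0.4889 -0.1159  0.124 ]] [ 0.5213 -0.164   0.124 ]
```

```bash
python3 -m handwheel '[[[0,0,0,0.1025,0.5],[0,0,0,0.1025,0.5],[0,0,0,0.1025,0.5],[0,0,0,0.1025,0.5],[-0.0165,0.0297,0,0,0.5],[-0.0165,0.0297,0,0,0.5],[-0.0165,0.0297,0,0,0.5],[-0.0165,0.0297,0,0,0.5],[-0.0165,0.0297,0,0,0.5],[-0.0165,0.0297,0,0,0.5],[-0.0165,0.0297,0,0,0.5],[-0.0165,0.0297,0,0,0.5],[-0.0165,0.0297,0,0,0.5],[-0.0165,0.0297,0,0,0.5]]]'
```

```text
clock: 2.42
tool_pos: [0.4503, -0.298, 0.2439]
orientation: [-180.0, 0.0, -177.1]
force: [0.1, -0.0, 0.5]
opening: 0.0439
```

```bash
python3 -m handwheel '[[[0.0032,0.032,0,0,0.5],[0.0032,0.032,0,0,0.5],[0.0032,0.032,0,0,0.5],[0.0032,0.032,0,0,0.5],[0.0032,0.032,0,0,0.5],[0.0032,0.032,0,0,0.5],[0.0032,0.032,0,0,0.5],[0.0032,0.032,0,0,0.5],[0.0032,0.032,0,0,0.5],[0.0032,0.032,0,0,0.5],[0.0032,0.032,0,0,0.5],[0.0032,0.032,0,0,0.5],[0,0,0,0,0.5]]]'; python3 - <<'E'
from h import *
save(vision.snapshot("side"),"side1")
E
```

```text
clock: 3.5
tool_pos: [0.3918, 0.086, 0.2442]
orientation: [179.9, 0.1, -176.9]
force: [0.7, 0.6, 0.5]
opening: 0.044
```

View pics/side1.png

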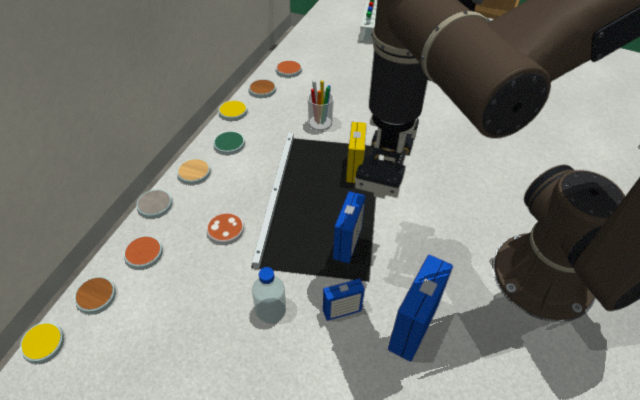

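The gripper hangs at about (385,175), behind the blue box at (349,228), with clear space below it. I'll descend.

```bash
python3 -m handwheel '[[[0.001,0,0.025,0,0.5],[0,0,0.025,0,0.5],[0,0,0.025,0,0.5],[0,0,0.024,0,0.5],[0,0,0.023,0,0.5],[0,0,0,0,0.5]]]'; python3 - <<'E'
from h import *
save(vision.snapshot("side"),"side2")
E
```

```text
clock: 4.05
tool_pos: [0.3888, 0.0797, 0.1182]
orientation: [-179.8, -0.3, -177.2]
force: [-0.8, 0.1, 0.6]
opening: 0.0443
```

View pics/side2.png

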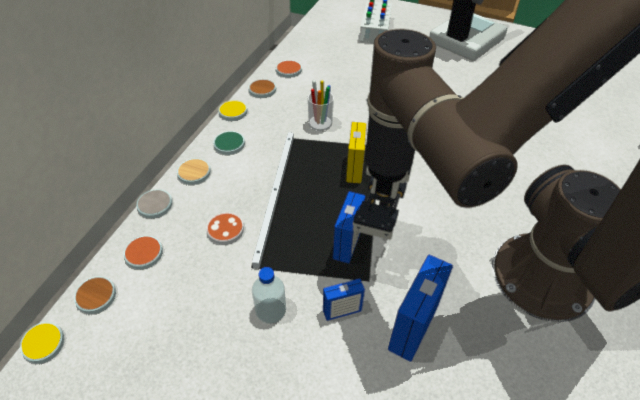

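```bash
python3 -m handwheel '[[[-0.006,0.003,0,0,0.5],[-0.006,0,0,0,0.5],[-0.006,0,0,0,0.5],[-0.006,0,0,0,0.5],[-0.005,0,0,0,0.5],[-0.005,0,0,0,0.5],[-0.005,0,0,0,0.5],[-0.005,0,0,0,0.5],[-0.005,0,0,0,0.5]]]'; python3 - <<'E'
from h import *
save(vision.snapshot("side"),"side3")
E
```

```text
clock: 4.85
tool_pos: [0.4402, 0.0874, 0.1215]
orientation: [-180.0, -0.0, -177.1]
force: [-0.0, 0.7, 1.4]
opening: 0.0436
```

View pics/side3.png

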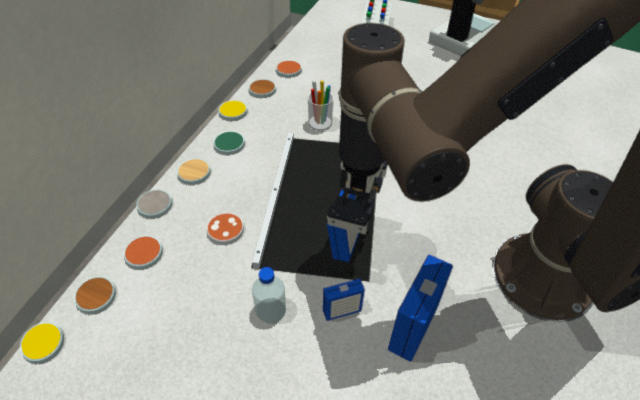

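The box (345,235) is under the gripper and seems to have just started tilting. I'll keep pushing.

```bash
python3 -m handwheel '[[[-0.005,0,0,0,0.5],[-0.005,0,0,0,0.5],[-0.005,0,0,0,0.5],[-0.005,0,0,0,0.5]]]'; python3 - <<'E'
from h import *
save(vision.snapshot("side"),"side4")
E
```

```text
clock: 5.23
tool_pos: [0.4604, 0.0885, 0.1216]
orientation: [180.0, 0.0, -177.1]
force: [1.2, 0.1, 0.5]
opening: 0.0434
```

View pics/side4.png

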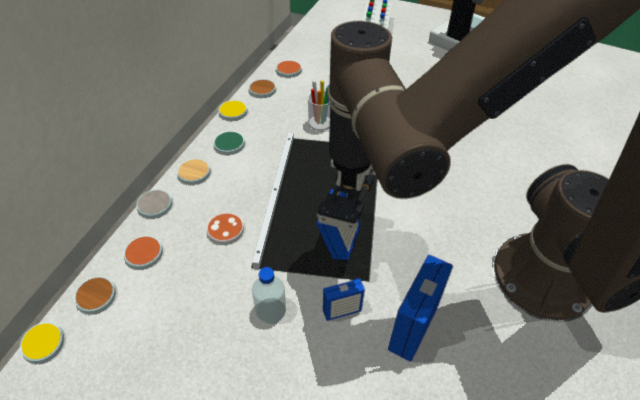

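The box now leans clearly away from the robot. Its base is at (340,255) and hasn't slid. I'll push it past balance.

```bash
python3 -m handwheel '[[[-0.005,0,0,0,0.5],[-0.005,0,0,0,0.5],[-0.005,0,0,0,0.5],[-0.005,0,0,0,0.5],[0,0,0,0,0.5],[0,0,0,0,0.5],[0,0,0,0,0.5],[0,0,0,0,0.5],[0,0,0,0,0.5]]]'; python3 - <<'E'
from h import *
save(vision.snapshot("side"),"side5")
E
```

```text
clock: 6.03
tool_pos: [0.4795, 0.0894, 0.1216]
orientation: [180.0, 0.0, -177.1]
force: [-0.2, -0.2, 0.4]
opening: 0.0441
```

View pics/side5.png

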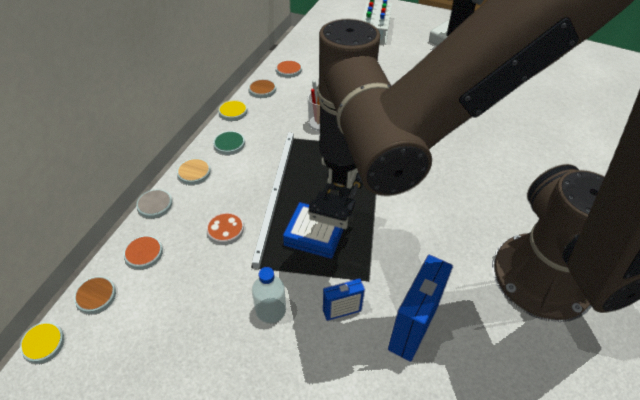

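The box lies flat with its card up at about (313,229), short of the bar at (262,225). I'll back off and measure its pose.

```bash
python3 -m handwheel '[[[0.018,0,0,0,0.5],[0.018,0,0,0,0.5],[0.018,0,0,0,0.5],[0.018,0,0,0,0.5],[0.004,0,0,0,0.5],[0,0,0,0,0.5]]]'; python3 - <<'E'
from h import *
p=vision.snapshot("top"); q=vision.snapshot("side"); save(p,"top6")
a=cv2.resize(p["color"][120:260,230:450],None,fx=3.6,fy=3.6,interpolation=cv2.INTER_CUBIC);cv2.imwrite("pics/c6t.png",a[:,:,::-1])
a=cv2.resize(q["color"][180:280,240:400],None,fx=5,fy=5,interpolation=cv2.INTER_CUBIC);cv2.imwrite("pics/c6s.png",a[:,:,::-1])
E
```

```text
clock: 6.58
tool_pos: [0.403, 0.0855, 0.1219]
orientation: [180.0, 0.0, -177.0]
force: [0.4, 0.2, -0.5]
opening: 0.0437
```

View pics/c6t.png

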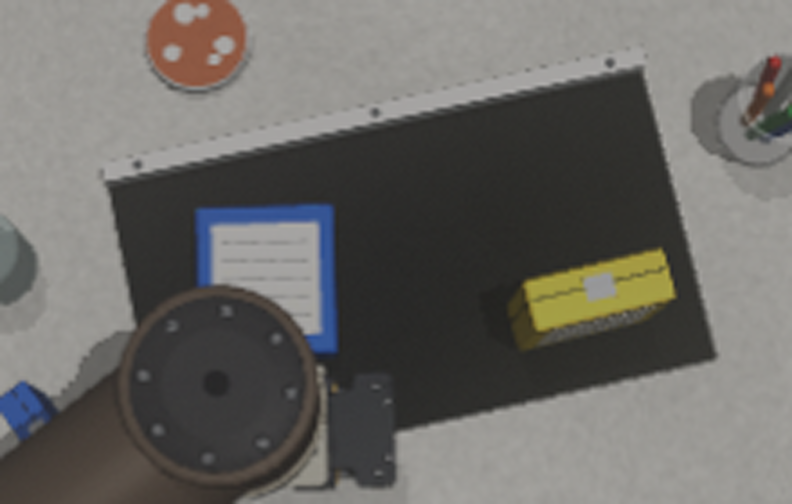

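View pics/c6s.png

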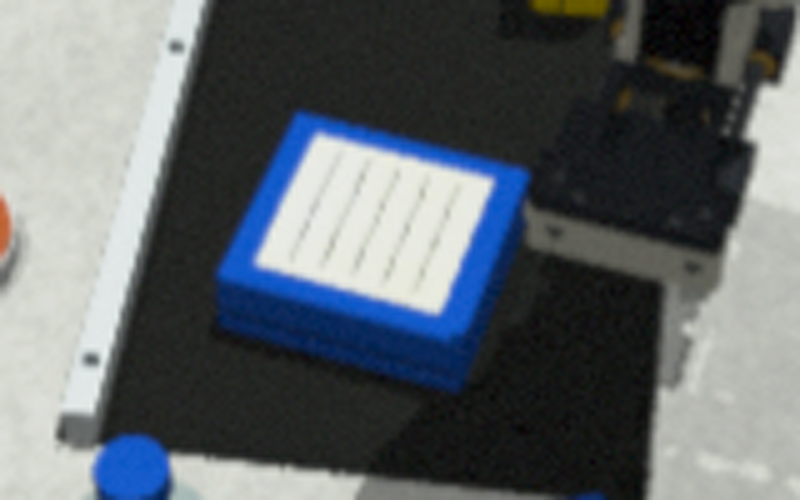

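In the top crop the box's corners are (197,209), (332,205) and (336,352). In the side crop they are (218,275), (300,112), (528,172) and (462,338).

```bash
cat > pose.py <<'E'
from h import *
np.set_printoptions(precision=4,suppress=True)
def show(fl,fr,nr,nl=None):
    d=fl-fr; print("FL",fl,"FR",fr,"NR",nr,"NL",nl)
    print("w",np.linalg.norm(d),"len",np.linalg.norm(fr-nr),"yaw front",np.degrees(np.arctan2(-d[0],d[1])),"yaw side",np.degrees(np.arctan2(*(fr-nr)[1::-1])))
    t=np.radians(13.7); n=np.array([np.cos(t),np.sin(t)]); S=np.array([.673,.0015])
    print("gap to stop",[(S-c[:2])@n for c in(fl,fr)])
E
python3 - <<'E'
from pose import *
p=vision.snapshot("top");q=vision.snapshot("side")
f=lambda c: at(p,[c[0]/3.6-.36+230,c[1]/3.6-.36+120],.044)
g=lambda c: at(q,[c[0]/5-.4+240,c[1]/5-.4+180],.044)
show(f((197,209)),f((332,205)),f((336,352)))
show(g((218,275)),g((300,112)),g((528,172)),g((462,338)))
# stop edge top near from side: (205,0)-(95,440)
A=at(q,[205/5-.4+240,0/5-.4+180],.024);B=at(q,[95/5-.4+240,440/5-.4+180],.024);print(A,B,np.degrees(np.arctan2(-(B-A)[0],(B-A)[1])))
E
```

```text
FL [0.5928 0.1464 0.044 ] FR [0.5983 0.038  0.044 ] NR [0.4797 0.0321 0.044 ] NL None
w 0.10854026251460444 len 0.11883383896564746 yaw front 2.9499056946206954 yaw side 2.827190893773055
gap to stop [np.float64(0.04364746514423307), np.float64(0.0638930084933201)]
FL [0.5923 0.1456 0.044 ] FR [0.5971 0.0383 0.044 ] NR [0.4811 0.0333 0.044 ] NL [0.4758 0.1377 0.044 ]
w 0.10740851132590451 len 0.11603039062483315 yaw front 2.5209484509336932 yaw side 2.4586938329153054
gap to stop [np.float64(0.04423424280596235), np.float64(0.06505814118855388)]
[ 0.6813 -0.0324  0.024 ] [0.6119 0.2373 0.024 ] 14.422264643264038
```

```bash
python3 -m handwheel '[[[-0.002,-0.013,0.02,0,0.5],[-0.005,-0.013,0.02,0,0.5],[0,0,0.02,0,0.5],[0,0,0.02,-0.094,0.5],[0,0,0.005,-0.094,0.5],[0,0,0,0,0.5]]]'; python3 - <<'E'
from h import *
save(vision.snapshot("side"),"side7")
E
```

```text
clock: 7.28
tool_pos: [0.4117, 0.0592, 0.0348]
orientation: [-179.9, -0.2, -166.1]
force: [-0.1, -0.9, -0.2]
opening: 0.0439
```

View pics/side7.png

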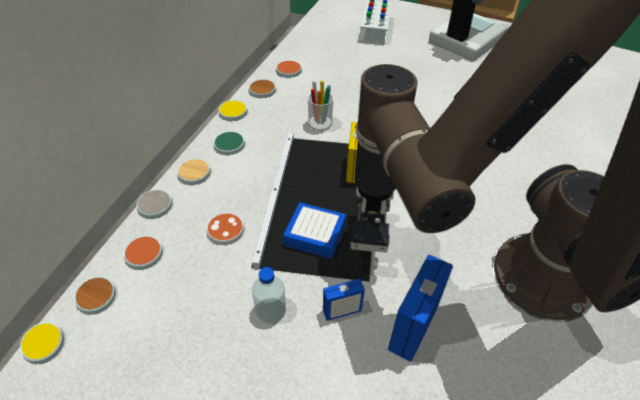

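The gripper is down behind the box, between it at (315,228) and the tray's near edge. I'll push along the tray's x.

```bash
python3 -m handwheel '[[[-0.008,0,0,0,0.5],[-0.008,0,0,0,0.5],[-0.008,0,0,0,0.5],[-0.006,0,0,0,0.5],[-0.005,0,0,0,0.5],[-0.005,0,0,0,0.5],[-0.005,0,0,0,0.5],[-0.005,0,0,0,0.5],[-0.005,0,0,0,0.5],[-0.005,0,0,0,0.5]]]'; python3 - <<'E'
from h import *
q=vision.snapshot("side")
a=cv2.resize(q["color"][180:280,240:400],None,fx=5,fy=5,interpolation=cv2.INTER_CUBIC);cv2.imwrite("pics/c8s.png",a[:,:,::-1])
E
```

```text
clock: 8.17
tool_pos: [0.4699, 0.0736, 0.0363]
orientation: [-180.0, -0.1, -166.3]
force: [-2.9, -2.4, 1.3]
opening: 0.0437
```

View pics/c8s.png

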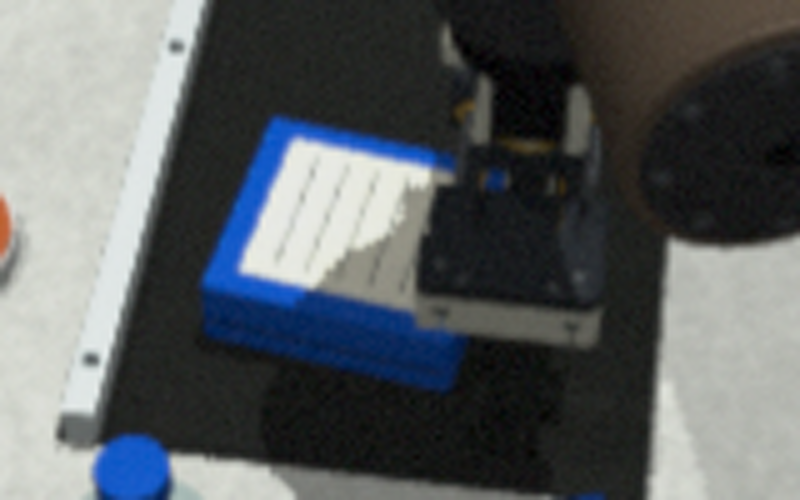

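The box has moved towards the bar and is turning counter-clockwise as planned. Its far edge runs (205,285)–(275,118). I'll continue.

```bash
python3 -m handwheel '[[[-0.005,0,0,0,0.5],[-0.005,0,0,0,0.5],[-0.005,0,0,0,0.5],[-0.005,0,0,0,0.5],[-0.005,0,0,0,0.5],[-0.004,0,0,0,0.5]]]'; python3 - <<'E'
from h import *
q=vision.snapshot("side")
a=cv2.resize(q["color"][180:280,240:400],None,fx=5,fy=5,interpolation=cv2.INTER_CUBIC);cv2.imwrite("pics/c9s.png",a[:,:,::-1])
E
```

```text
clock: 8.72
tool_pos: [0.4992, 0.0813, 0.0365]
orientation: [-180.0, 0.0, -166.3]
force: [-3.4, -1.1, 1.5]
opening: 0.0437
```

View pics/c9s.png

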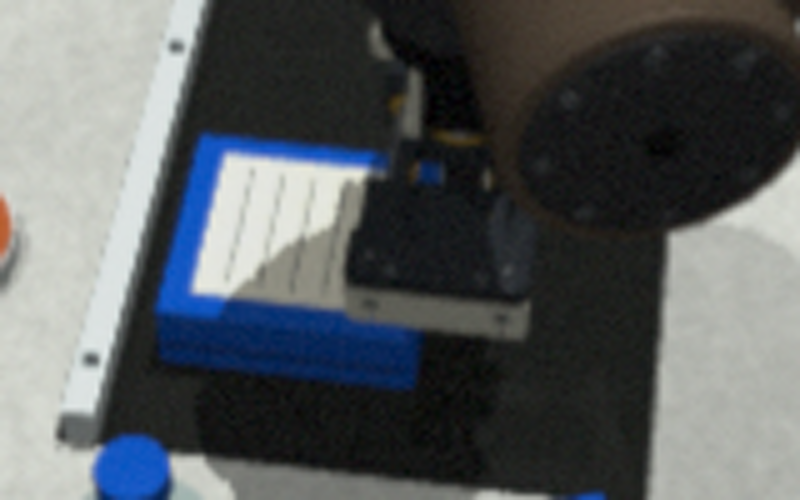

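The box now looks flush with the fingers and roughly parallel to the bar: far edge (160,315)–(203,135), bar near edge (100,430)–(205,0).

```bash
python3 -m handwheel '[[[-0.004,0,0,0,0.5],[-0.004,0,0,0,0.5],[-0.003,0,0,0,0.5],[-0.002,0,0,0,0.5]]]'; python3 -m handwheel '[[[-0.002,0,0,0,0.5],[-0.002,0,0,0,0.5]]]'; python3 - <<'E'
from h import *
q=vision.snapshot("side")
a=cv2.resize(q["color"][180:280,240:400],None,fx=5,fy=5,interpolation=cv2.INTER_CUBIC);cv2.imwrite("pics/c10s.png",a[:,:,::-1])
E
```

```text
clock: 9.1
tool_pos: [0.5117, 0.0843, 0.0366]
orientation: [180.0, 0.0, -166.3]
force: [-4.5, 0.0, 2.4]
opening: 0.0439
clock: 9.27
tool_pos: [0.515, 0.085, 0.0366]
orientation: [-180.0, -0.0, -166.3]
force: [-1.1, 0.2, 0.9]
opening: 0.0436
```

View pics/c10s.png

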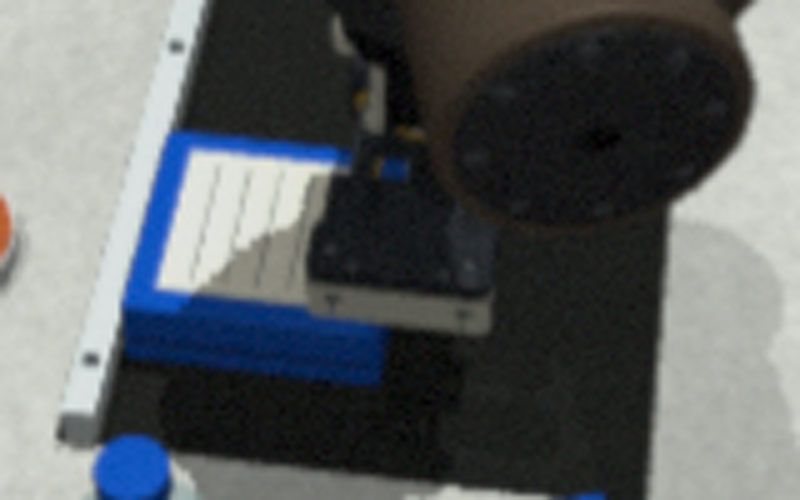

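The far edge is almost on the bar, at (122,305)–(172,132). I'll close the last few millimetres while watching the force.

```bash
for i in 1 ; do python3 -m handwheel '[[[-0.002,0,0,0,0.5],[0,0,0,0,0.5]]]'; python3 -m handwheel '[[[-0.0015,0,0,0,0.5],[0,0,0,0,0.5]]]'; done
```

```text
clock: 9.48
tool_pos: [0.5174, 0.0856, 0.0366]
orientation: [180.0, 0.0, -166.3]
force: [-2.8, -1.1, 0.8]
opening: 0.0435
clock: 9.65
tool_pos: [0.5175, 0.0854, 0.0364]
orientation: [-180.0, -0.1, -166.3]
force: [-6.3, -0.7, 3.5]
opening: 0.044
```

```bash
python3 -m handwheel '[[[-0.0015,0,0,0,0.5],[0,0,0,0,0.5]]]'; python3 -m handwheel '[[[-0.0015,0,0,0,0.5],[0,0,0,0,0.5],[0,0,0,0,0.5]]]'
```

```text
clock: 9.82
tool_pos: [0.5177, 0.0853, 0.0362]
orientation: [-180.0, -0.3, -166.3]
force: [-10.0, -0.6, 6.8]
opening: 0.044
clock: 10.07
tool_pos: [0.5178, 0.0851, 0.0359]
orientation: [-179.9, -0.4, -166.3]
force: [-14.9, -1.4, 8.9]
opening: 0.0438
```

Contact is firm: the force rises to 15 N with no movement. I'll back off and check.

```bash
python3 -m handwheel '[[[0.003,0,0,0,0.5],[0.004,0,0,0,0.5],[0.01,0,0,0,0.5],[0.02,0,0,0,0.5],[0.025,0,0,0,0.5],[0.025,0,0,0,0.5],[0,-0.02,-0.03,0,0.5],[0,-0.03,-0.03,0,0.5],[0,-0.03,-0.03,0,0.5],[0,-0.03,-0.03,0,0.5],[0,-0.03,-0.02,0,0.5],[0,-0.03,0,0,0.5],[0,0,0,0,0.5]]]'; python3 - <<'E'
from h import *
p=vision.snapshot("top"); q=vision.snapshot("side");save(q,"side11")
a=cv2.resize(p["color"][120:260,230:450],None,fx=3.6,fy=3.6,interpolation=cv2.INTER_CUBIC);cv2.imwrite("pics/c11t.png",a[:,:,::-1])
a=cv2.resize(q["color"][180:280,240:400],None,fx=5,fy=5,interpolation=cv2.INTER_CUBIC);cv2.imwrite("pics/c11s.png",a[:,:,::-1])
E
```

```text
clock: 11.15
tool_pos: [0.4783, -0.1008, 0.1767]
orientation: [-179.9, 0.3, -166.5]
force: [0.2, -0.3, -0.4]
opening: 0.0437
```

View pics/c11t.png

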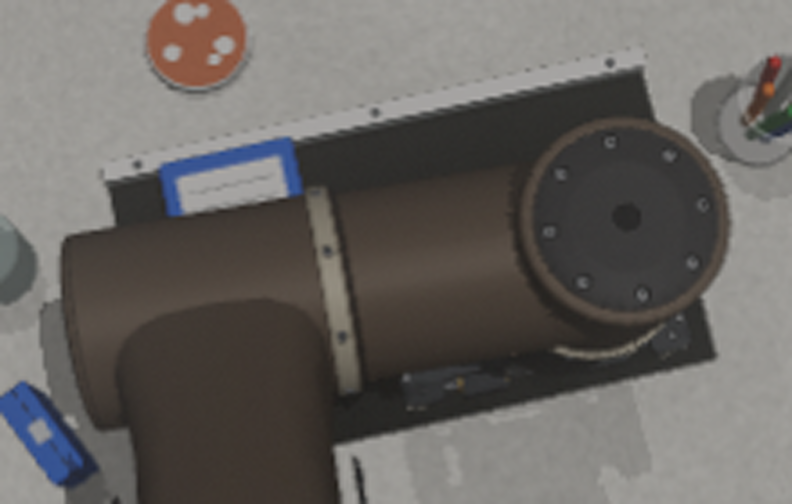

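View pics/c11s.png

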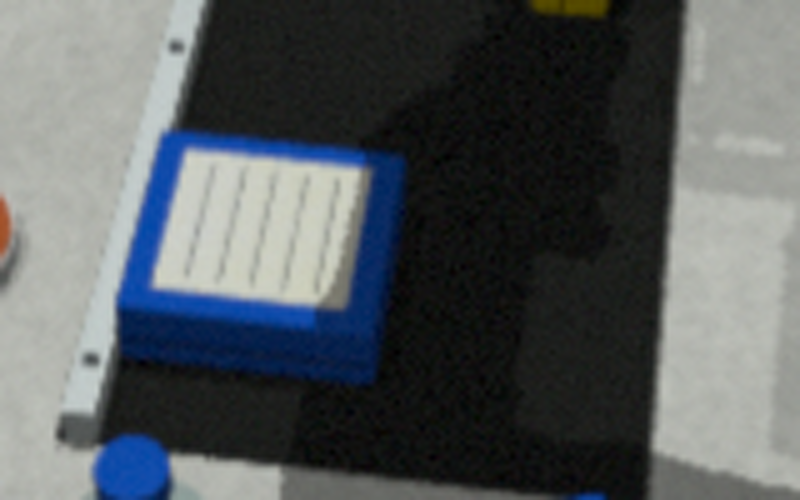

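View pics/side11.png

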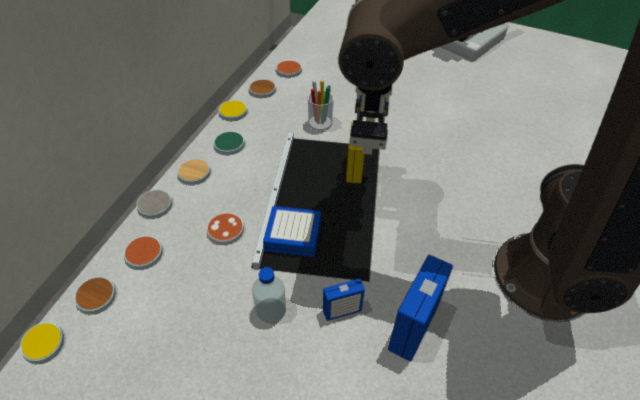

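The box lies flat against the bar, and everything else is standing. I'll compute the squareness and gap from the corners. In the side crop these are (118,303), (167,130), (405,156) and (373,328). In the top crop they are (161,165) and (293,139).

```bash
python3 -m handwheel '[[[0,0,-0.03,0,0.5],[0,0,-0.03,0,0.5],[0,0,-0.03,0,0.5],[0,0,0,0,0.5]]]'; python3 - <<'E'
from pose import *
p=vision.snapshot("top");q=vision.snapshot("side")
f=lambda c,z=.044: at(p,[c[0]/3.6-.36+230,c[1]/3.6-.36+120],z)
g=lambda c,z=.044: at(q,[c[0]/5-.4+240,c[1]/5-.4+180],z)
show(g((118,303)),g((167,130)),g((405,156)),g((373,328)))
a,b=f((161,165)),f((293,139));d=a-b;print(a,b,np.degrees(np.arctan2(-d[0],d[1])))
for n,z in(("yellow_box",.004),("bottle",0),("pen_cup",0),("dish",0)):
  for pic in(p,q):
    for r in place_of(n,pic)[:1]: print(n,round(r["conf"],2),at(pic,r["xy"],z))
# where would bar near top edge be vs top picture line
A,B=f((108,182),.024),f((644,70),.024); u=(B-A)/np.linalg.norm(B-A); nrm=np.array([-u[1],u[0]]); print("top gaps",[(A-c)[:2]@nrm for c in(a,b)])
E
```

```text
clock: 11.58
tool_pos: [0.4792, -0.0969, 0.2705]
orientation: [-179.9, 0.5, -166.2]
force: [1.2, -0.4, 0.8]
opening: 0.0439
FL [0.6278 0.1775 0.044 ] FR [0.6521 0.0732 0.044 ] NR [0.5393 0.0458 0.044 ] NL [0.515  0.1474 0.044 ]
w 0.10703381599862645 len 0.11612490093289875 yaw front 13.117805468905049 yaw side 13.675556936723874
gap to stop [np.float64(0.00224107467270468), np.float64(0.0033286491942615053)]
[0.6285 0.1769 0.044 ] [0.6523 0.0708 0.044 ] 12.631432488479843
yellow_box 0.84 [ 0.5183 -0.1739  0.004 ]
bottle 0.84 [0.546  0.3225 0.    ]
bottle 0.59 [0.542  0.3152 0.    ]
pen_cup 0.8 [ 0.6872 -0.3246  0.    ]
pen_cup 0.83 [ 0.6764 -0.3247  0.    ]
dish 0.95 [0.7455 0.1562 0.    ]
dish 0.85 [0.7478 0.1444 0.    ]
top gaps [np.float64(0.00044246950982927317), np.float64(0.001961845223936184)]
```

```bash
python3 -c "
from plant import close_job,telemetry
print(telemetry.get_obs()['qvel']); print(close_job())"
```

```text
[-0.11222118 -0.12017725  0.34759953 -0.00054157 -0.13774919  0.03421015]
the job is handed in; nothing more can be done
None
```

I tipped the middle-sized blue box over, away from the robot. It fell flat with the index card up, about 45–65 mm short of the stop bar. I then pushed it with the half-open fingers, which turned it square to the tray, until it sat firmly against the bar. I handed in at about 11.6 s with the arm raised clear. No verdict came back.

- **Seating:** at the bar the push force rose to about 15 N with no further movement.
- **Gap:** the far-face corners measure 0.4–3.3 mm from the bar in the two cameras. The limit is 6 mm and the calibration is good to about 2 mm.
- **Squareness:** the box yaw reads 12.6–13.7° and the tray yaw 13.4–14.4°, depending on camera and edge. The worst-case pairing is about 1.8° off, within the 4° limit.
- **Other objects:** in the last pictures the yellow box, bottle, pen cup and dish all stood. They were within about 12 mm of their first readings, which is the networks' own scatter, and the arm never came near them.
- **Missing reading:** the side camera returned no position for the yellow box in the first and last checks. Its position rests on the top camera and the pictures.

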